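# Start the torch clamp's hand screw

### The arm

A 6-joint arm with a two-finger parallel gripper is mounted at the origin on the work surface. World frame = base frame: x ahead of the robot, y to its left, z up, the work surface at z = 0. Lengths are in m, angles in degrees, forces in N, time in s.
With the tool pointing down it reaches from about 0.375 to 0.9 m from the base axis. Payload 3.1 kg.
Tool frame: the origin (TCP) lies between the finger pads; the fingertips stand 11 mm ahead of it and the grasp point (between the pads) lies 8 mm behind it; z points along the fingers, y is the line along which they close (so a half turn about z gives the same grasp; the last joint's range is limited). The gripper opens to 87 mm and grips with 3 to 60 N. Pads are 19 mm wide; open, the fingers measure 117 mm over their backs; the gripper's body (75 mm by 190 mm) begins 51 mm behind the grasp point.
Start: joints at [-77.836, 30.224, 82.088, -0, 67.689, -10.227], TCP at [0.238, -0.578, 0.234] pointing down, gripper open.
Joint ranges: [-176.69, 176.69], [-43.24, 126.21], [12.49, 139.97], [-82, 262], [0, 151.66], [-163.58, 163.58]. Speed limits (degrees/s): [159.86, 159.86, 180, 180, 180, 180].

### API

Orientations are given as a 3x3 rotation matrix whose columns are the frame's x, y, z axes.
In Python, from rig import bot gives the robot as it stands.
- The arm moves only by the tool apply_moves, never from a script. Its argument "steps" is a list that holds one entry, the list of rows, each a list of 7 numbers: the shift along the tool's x, y, z in cm, then the turn, a rotation vector about the tool's x, y, z in degrees, then the gripper command: -1 is shut, 1 is fully open, values between are in proportion. In form: [[[dx, dy, dz, rx, ry, rz, jaw], ...]]. A call has 1 to 20 rows; each row is the pose to reach, as a shift and turn from the pose commanded when the call began, along the tool's axes at that moment; what a row does not reach only later rows make up. A row lasts 1/8 s, in which the tool goes at most 62.5 mm and 10.7 degrees, less where a joint would pass 70% of its speed; a pose out of reach is approached as far as the arm can. A call with a gripper value outside its range is refused whole. The fingers move at their own pace and stop on an object; the grip force is fixed at half the most. Time passes only in rows, so rows that repeat a pose let the fingers close. It gives the time, the measured TCP pose, the force, the opening and the grip force at its end, in the units of the state.
- bot.read_state(): the state, without advancing time (a new reading comes with each control period).
- bot.capture(name): name is "side" or "top"; returns the picture (480x640x3 uint8, blue, green, red); there is no depth.
- bot.camera_model(name): a dict with "intrinsics" (3x3 intrinsics, pixels), "R" (3x3) and "t" (3): a world point X has camera coordinates R X + t. Camera axes: x right, y down, z forward; pixel columns grow to the right and rows downward; lengths in m; the calibration is good to about 2 mm. A picture is of the moment at which its call begins. camera_model takes no time and is no camera call.
- bot.hand_in(): hands the job in; it is judged then, once.
The state is a dict: "time_s": time; "joint_positions": joint angles; "qvel": joint speeds; "tau": joint torques, N m; "position": TCP position; "tcp_rot": TCP orientation; "force": force on the tool from outside, world axes, zero at the start; "moment": the same for the moment, N m; "opening": opening from 0.0 (shut) to 1.0 (fully open); "grasp_force": force on a finger pad.
Only numpy, scipy, OpenCV 4.12 (cv2) and the standard library are available. Lean on these libraries where they do the work, as an engineer would, in place of code of your own. Each camera call takes 0.05 s, during which the arm holds its last target. There are 200 camera calls.

### The job

The bead torch's clamp screw is sitting loose on its thread. Take the steel hand screw by its wing and turn it backward (counter-clockwise seen from above) until it drops into the start of the thread, going no more than a quarter turn past that drop; then turn it forward (clockwise) until it is one full turn on from where it dropped, give or take a quarter. Regrip as often as needed, leave the jar, the mould block and the brass cup where they are, and finish still gripping the wing, holding the screw still.

Things in the scene. Friction and masses are not known exactly. Their poses are not given: they have to be found in the camera images.
- bracket: fixed dark steel base plate 190 x 80 x 8 mm, position and yaw vary; it reaches 40 mm to -x and 150 mm to +x of its origin, which is on the bench under the axis of its threaded boss. The torch lies across the plate 112 mm from the boss on its +x side, 70 mm high at its two brass valve knobs; only the hand screw is taller
- boss_top (a point): centre of the top of the upright threaded steel boss, 42 mm across, 51 mm above the bench, on the screw's vertical axis; axes as the bracket's. An aluminium fork 50 mm wide, top 56 mm above the bench, lies on the boss, one arm on either side of the screw
- wing: flat upright steel wing on top of the hand screw, its grip: 40 mm long (x axis), 10 mm thick (y axis), 36 mm tall, looks the same after half a turn. Origin at the centre of its underside, on the screw's axis: 80 to 83 mm above the bench at the start, about 76 mm after the drop, 66 to 69 mm when well started. It cannot tip, only turn and slide along its vertical axis
- wing_grip (a point): where to grip the wing's two flat faces, 25 mm above its underside; right below the wing is a round collar 38 mm across, 4 mm thick, so do not reach more than 23 mm below this point. Fingers closed on the wing turn it but stop it dropping until eased; fingers closed to 2 to 4 mm wider than the wing also turn it and let it slide; ease them back a little if it sticks
- handscrew (a joint): angle of the hand screw in rad, growing forward (clockwise seen from above, i.e. the wing's yaw falls as it grows). 0 is where the screw, turned backward, comes off the upper end of the thread and drops; it begins at 1.2 to 3.0, riding on top of the thread. It takes about 0.01 N m to turn and stays where it is left
- screw_lift (a joint): height of the hand screw in m, growing upward; 0 at the crest, just before the drop. The thread climbs 8 mm a turn: turning backward the screw rises to about 0, then falls by 8 mm under its own weight (about 0.2 kg); after that turning forward draws it down 8 mm a turn from -0.008, so that one turn after the drop reads about -0.016
- jar: bystander: glass jar with a white lid, 64 mm across, 75 mm tall, origin under its centre
- mould: bystander: dark block 75 x 160 x 25 mm with three round hollows, origin under its centre
- tin: bystander: open brass cup, 68 mm across, 85 mm tall, origin under its centre
Things that resemble listed ones, but are neither listed nor needed, are in the scene too. What is shaped like the bracket but brown or red is not meant.

How it is judged:
By the outcome, as a careful person would: the job done as asked, in the order asked, and still so for the second after the job is handed in, while the arm keeps its last pose, push and grip.
It also fails if it takes over 72 s, if anything falls off the work surface, if the arm or the gripper's body presses on something with over 40 N, if the wrist force passes 120 N, or if a joint passes its speed limit or range.

## Working session

There is one attempt and no reset: what is moved stays moved. The work goes in short steps, Python scripts to look and compute and a tool call to move; the robot and the scene stay as the last step left them, time stands still between calls to the robot, and variables do not carry over. Pictures are saved under pics/ and viewed, at most 10 in all, crops included, and the job is handed in when it is done.

Besides the shell and the picture viewer there is one more tool, called as name([rows], argument=value, ...), one row to a line, values as JSON. apply_moves: Moves the arm, as the interface text tells. Its arguments: {"type":"object","properties":{"steps":{"type":"array","items":{"type":"array","items":{"type":"array","items":{"type":"number"}}}}},"required":["steps"]}

```bash
mkdir -p pics; python3 - <<'E'
from rig import bot
import cv2
for n in("side","top"):
    cv2.imwrite(f"pics/{n}0.png",bot.capture(n)); m=bot.camera_model(n); print(n,m)
s=bot.read_state(); print(s)
E
```

```text
side {'intrinsics': array([[575.12049952,   0.        , 316.388994  ],
       [  0.        , 575.12049952, 236.15092718],
       [  0.        ,   0.        ,   1.        ]]), 'R': array([[ 0.95580608, -0.29396274, -0.00454429],
       [-0.21990888, -0.70459378, -0.67467599],
       [ 0.19512772,  0.64585874, -0.73810003]]), 't': array([-0.449281  ,  0.0649436 ,  1.67011991])}
top {'intrinsics': array([[554.73949015,   0.        , 317.02229106],
       [  0.        , 554.73949015, 242.54600026],
       [  0.        ,   0.        ,   1.        ]]), 'R': array([[ 0.02747988, -0.99961227,  0.00448993],
       [-0.99567469, -0.02776987, -0.08866083],
       [ 0.08875113, -0.00203412, -0.99605175]]), 't': array([-0.13985684,  0.42059055,  1.45485444])}
{'time_s': 0.1, 'joint_positions': array([-7.78375457e+01,  3.02731149e+01,  8.21482967e+01, -5.40517063e-04,
        6.76883303e+01, -1.02255945e+01]), 'qvel': array([ 0.1169525 , -0.13310677, -0.08771554,  0.00179759,  0.01331611,
        0.01650877]), 'tau': array([-6.97926152e-04, -4.40986061e+01, -1.77149552e+01,  6.33530156e-02,
        5.33609244e-02, -3.65283518e-05]), 'position': array([ 0.23795658, -0.57725253,  0.23267923]), 'tcp_rot': array([[ 9.24624201e-01,  3.80880450e-01, -4.12067057e-04],
       [ 3.80880529e-01, -9.24622368e-01,  1.87052588e-03],
       [ 3.31440321e-04, -1.88648182e-03, -9.99998166e-01]]), 'force': array([ 1.17571419,  0.85457408, -0.5589018 ]), 'moment': array([-0.02918179,  0.04299167,  0.02137831]), 'grasp_force': 0.0, 'opening': 1.0004716007853802}
```

View pics/side0.png

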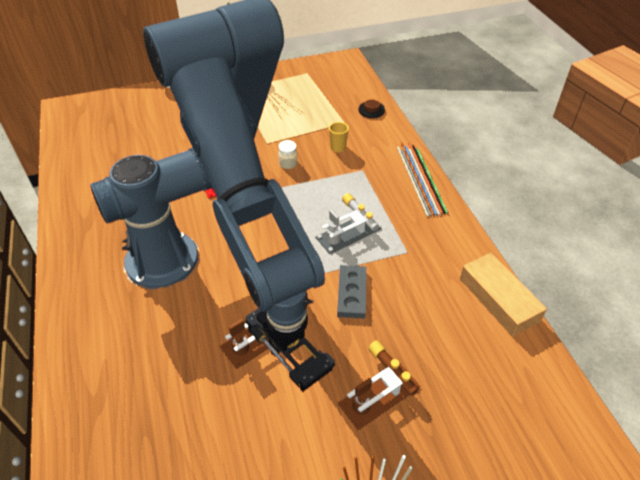

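View pics/top0.png

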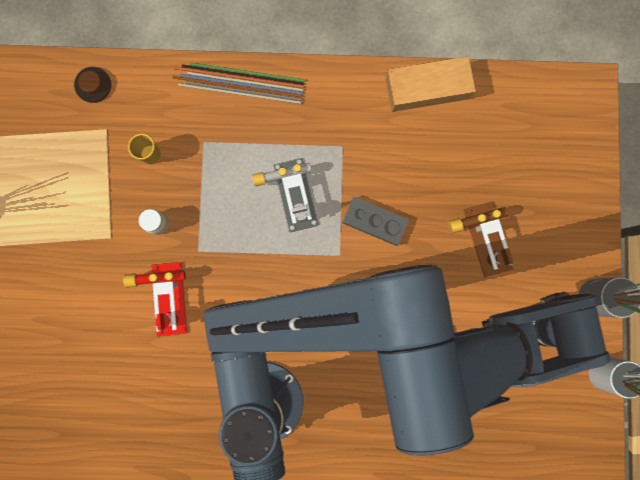

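The steel bracket stands on the grey mat (top view around (295,195), wing near (301,213); side view around (345,230)). The red and brown ones are lookalikes. Next I'll zoom in on it.

```bash
python3 - <<'E'
import cv2,numpy as np
a=cv2.imread("pics/top0.png")[145:245,240:350]; b=cv2.imread("pics/side0.png")[185:260,305:395]
a=cv2.resize(a,(396*11//10-36,360),interpolation=cv2.INTER_CUBIC) if 0 else cv2.resize(a,None,fx=3.6,fy=3.6,interpolation=cv2.INTER_CUBIC)
b=cv2.resize(b,None,fx=4,fy=4,interpolation=cv2.INTER_CUBIC)
o=np.zeros((360,800,3),np.uint8);o[:a.shape[0],:396]=a[:, :396];o[:300,400:760]=b
cv2.imwrite("pics/z0.png",o)
E
```

```text
(no output)
```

View pics/z0.png

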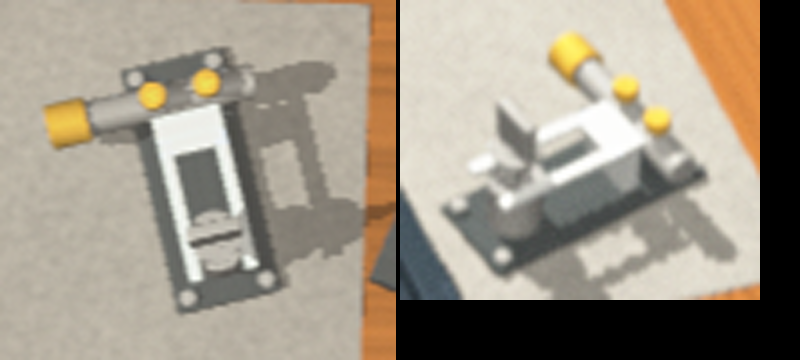

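```bash
cat > h.py <<'E'
import numpy as np
from rig import bot
def ray(n,u,v,z):
    m=bot.camera_model(n);C=-m["R"].T@m["t"];d=m["R"].T@np.linalg.inv(m["intrinsics"])@[u,v,1]
    return C+d*(z-C[2])/d[2]
E
python3 - <<'E'
from h import *
T=lambda x,y,z:ray("top",240+x/3.6,145+y/3.6,z)
S=lambda x,y,z:ray("side",305+(x-400)/4,185+y/4,z)
np.set_printoptions(precision=4,suppress=True)
a,b=T(190,242,.117),T(243,233,.117);print("wing",a,b,(a+b)/2,np.degrees(np.arctan2(*(b-a)[1::-1])),np.linalg.norm(b-a))
a,b=S(500,98,.117),S(535,138,.117);print("wingS",a,b,(a+b)/2,np.degrees(np.arctan2(*(b-a)[1::-1])))
for k in((152,96),(206,83)):print("knob",T(*k,.07))
for k in((625,88),(656,121)):print("knobS",S(*k,.07))
for k in((135,78),(213,61),(188,298),(266,279)):print("bolt",T(*k,.01))
for k in((457,206),(502,256)):print("boltS",S(*k,.01))
E
```

```text
wing [ 0.4897 -0.0655  0.117 ] [ 0.497 -0.102  0.117] [ 0.4934 -0.0837  0.117 ] -78.65977175299068 0.03720149793898863
wingS [ 0.491  -0.0654  0.117 ] [ 0.5022 -0.1104  0.117 ] [ 0.4966 -0.0879  0.117 ] -76.0986964269675
knob [ 0.6017 -0.0328  0.07  ]
knob [ 0.6123 -0.0714  0.07  ]
knobS [ 0.5981 -0.0385  0.07  ]
knobS [ 0.608  -0.0776  0.07  ]
bolt [ 0.6281 -0.0156  0.01  ]
bolt [ 0.6428 -0.0738  0.01  ]
bolt [ 0.463  -0.0607  0.01  ]
bolt [ 0.4788 -0.1183  0.01  ]
boltS [ 0.4598 -0.0624  0.01  ]
boltS [ 0.4765 -0.1193  0.01  ]
```

```bash
cat >> h.py <<'E'
def go(p,xang=None):
    s=bot.read_state();R=s["tcp_rot"];d=R.T@(np.array(p)-s["position"])*100
    cur=np.degrees(np.arctan2(R[1,0],R[0,0]));print("cm",d.round(2),"xang",round(cur,1),"rz(+cw)",None if xang is None else round(cur-xang,1),"j6",s["joint_positions"][5].round(1),"t",s["time_s"])
E
python3 -c "
from h import *
go([.4995,-.0818,.2],-78)"
```

```text
cm [ 43.05 -35.84   3.35] xang 22.4 rz(+cw) 100.4 j6 -10.2 t 0.1
```

apply_moves([
  [[43.05,-35.85,3.35,0,0,100.4,0.15],[43.05,-35.85,3.35,0,0,100.4,0.15],[43.05,-35.85,3.35,0,0,100.4,0.15],[43.05,-35.85,3.35,0,0,100.4,0.15],[43.05,-35.85,3.35,0,0,100.4,0.15],[43.05,-35.85,3.35,0,0,100.4,0.15],[43.05,-35.85,3.35,0,0,100.4,0.15],[43.05,-35.85,3.35,0,0,100.4,0.15],[43.05,-35.85,3.35,0,0,100.4,0.15],[43.05,-35.85,3.35,0,0,100.4,0.15],[43.05,-35.85,3.35,0,0,100.4,0.15],[43.05,-35.85,3.35,0,0,100.4,0.15],[43.05,-35.85,3.35,0,0,100.4,0.15],[43.05,-35.85,3.35,0,0,100.4,0.15]],
])

```text
time_s: 1.85
position: [0.4993, -0.0835, 0.2001]
tcp_rot: [[0.206, -0.978, -0.0], [-0.978, -0.206, -0.0], [0.0, 0.0, -1.0]]
force: [0.1, 0.8, -0.1]
opening: 0.576
grasp_force: 0.0
```

```bash
cat >> h.py <<'E'
import cv2
def look(name,f=6,box=(315,195,420,275)):
    im=bot.capture("side");cv2.imwrite(f"pics/raw_{name}.png",im);x0,y0,x1,y1=box
    cv2.imwrite(f"pics/{name}.png",cv2.resize(im[y0:y1,x0:x1],None,fx=f,fy=f,interpolation=cv2.INTER_CUBIC))
def pix(p):
    m=bot.camera_model("side");q=m["intrinsics"]@(m["R"]@np.array(p)+m["t"]);return (q[:2]/q[2]).round(1)
E
python3 -c "
from h import *
go([.4995,-.0818,.2],-78)
look('s1',8,(290,165,385,235)); print(pix([.4995,-.0818,.117]),pix([.4995,-.0818,.08]))
s=bot.read_state();print(s['force'],s['joint_positions'])"
```

```text
cm [-0.16 -0.05  0.01] xang -78.1 rz(+cw) -0.1 j6 145.9 t 1.85
[334.6 212.8] [334.4 221.8]
[ 0.60455608 -0.50123635  0.52796958] [-2.21374830e+01  2.38388108e+01  1.01009672e+02 -3.84334178e-03
  5.51485194e+01  1.45952777e+02]
```

View pics/s1.png

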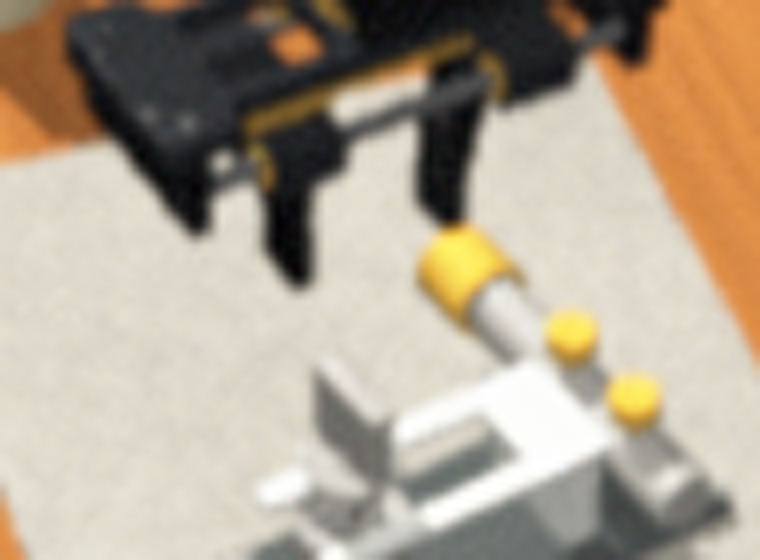

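The picture shows the wing's top strip centred at about pixel (334.4, 213). The projection of my axis estimate is (334.6, 212.8), so they agree. Next I'll descend and close.

apply_moves([
  [[-0.15,0,4,0,0,0,0.0],[-0.15,0,7.5,0,0,0,-0.3],[-0.15,0,10,0,0,0,-0.3],[-0.15,0,10,0,0,0,-0.5],[-0.15,0,10,0,0,0,-1],[-0.15,0,10,0,0,0,-1],[-0.15,0,10,0,0,0,-1],[-0.15,0,10,0,0,0,-1]],
])

```text
time_s: 2.9
position: [0.4983, -0.0813, 0.1007]
tcp_rot: [[0.209, -0.978, -0.002], [-0.978, -0.209, -0.001], [0.0, 0.002, -1.0]]
force: [-3.9, -3.4, 3.9]
opening: 0.117
grasp_force: 30.0
```

```bash
python3 -c "
from h import *
go([.4995,-.0818,.1],-78)
s=bot.read_state();print(s['force'],s['moment'],s['opening']*87,s['grasp_force'])
look('s2',8,(290,165,385,235))"
```

```text
cm [ 0.08 -0.1   0.07] xang -78.0 rz(+cw) 0.0 j6 146.1 t 2.9
[-3.88265241 -3.41756616  3.86878398] [-0.47490447  0.8427658   0.03513425] 10.154404025686116 29.95883830531966
```

View pics/s2.png

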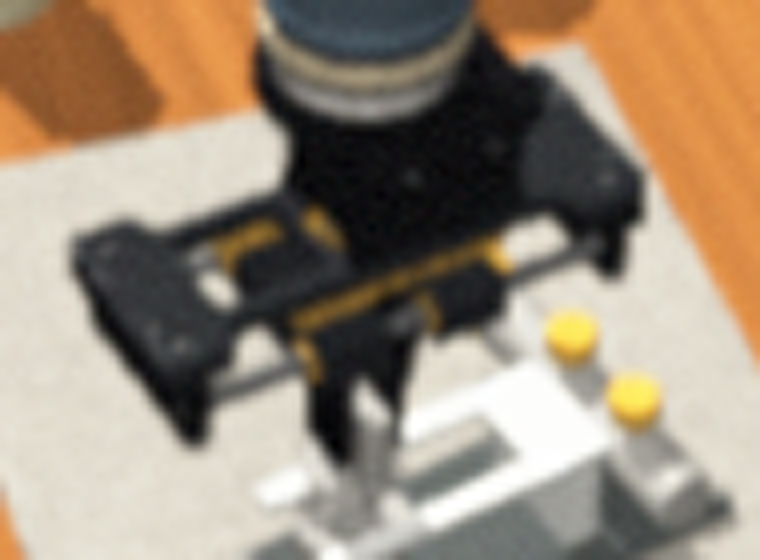

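apply_moves([
  [[0,0,0,0,0,0,-0.7],[0,0,0,0,0,0,-0.7],[0,0,0,0,0,0,-0.7]],
])

```text
time_s: 3.32
position: [0.4995, -0.0808, 0.1003]
tcp_rot: [[0.208, -0.978, 0.001], [-0.978, -0.208, 0.0], [0.0, -0.001, -1.0]]
force: [-2.1, -1.1, 2.1]
opening: 0.144
grasp_force: 1.1
```

```bash
python3 -c "
from h import *
go([.4995,-.0818,.1],-78)
s=bot.read_state();print(s['force'],s['moment'],s['opening']*87,s['grasp_force'])"
```

```text
cm [0.09 0.02 0.03] xang -78.0 rz(+cw) -0.0 j6 146.1 t 3.325
[-2.1149683  -1.055481    2.06384754] [-0.04432332  0.33559777  0.02223235] 12.505757093373374 1.0610132664442062
```

apply_moves([
  [[0.07,0.11,0,0,0,0,-0.7],[0.07,0.11,0,0,0,-10,-0.7],[0.07,0.11,0,0,0,-20,-0.7],[0.07,0.11,0,0,0,-30,-0.7],[0.07,0.11,0,0,0,-40,-0.7],[0.07,0.11,0,0,0,-50,-0.7],[0.07,0.11,0,0,0,-60,-0.7],[0.07,0.11,0,0,0,-70,-0.7],[0.07,0.11,0,0,0,-70,-0.7]],
])

```text
time_s: 4.45
position: [0.4992, -0.0818, 0.1003]
tcp_rot: [[0.99, -0.14, 0.002], [-0.14, -0.99, -0.0], [0.002, -0.0, -1.0]]
force: [-0.6, 0.4, 0.6]
opening: 0.15
grasp_force: 0.1
```

```bash
python3 -c "
from h import *
go([.4982,-.0818,.1],-8)
s=bot.read_state();print(s['force'],s['moment'],s['opening']*87,s['grasp_force'])"
```

```text
cm [-0.1   0.02  0.03] xang -8.1 rz(+cw) -0.1 j6 76.0 t 4.45
[-0.55785084  0.36210237  0.63834802] [ 0.13761797  0.11187891 -0.05663373] 13.020288285786986 0.14540296628638316
```

apply_moves([
  [[0,0,0.4,0,0,0,-0.7],[0,0,0.8,0,0,0,-0.7],[0,0,0.8,0,0,0,-0.7]],
])

```text
time_s: 4.82
position: [0.4989, -0.0818, 0.093]
tcp_rot: [[0.99, -0.14, 0.001], [-0.14, -0.99, -0.0], [0.001, 0.0, -1.0]]
force: [-1.5, 0.8, 12.3]
opening: 0.15
grasp_force: 6.4
```

apply_moves([
  [[0,0,-0.9,0,0,0,-0.7],[0,0,-0.9,0,0,-10,-0.7],[0,0,-0.9,0,0,-20,-0.7],[0,0,-0.9,0,0,-30,-0.7],[0,0,-0.9,0,0,-30,-0.7],[0,0,-0.5,0,0,-30,-0.7],[0,0,-0.1,0,0,-30,-0.7],[0,0,-0.1,0,0,-30,-0.7]],
])

```text
time_s: 5.82
position: [0.4981, -0.0818, 0.0925]
tcp_rot: [[0.928, 0.374, -0.001], [0.374, -0.928, 0.0], [-0.001, -0.001, -1.0]]
force: [0.4, 0.5, -0.8]
opening: 0.147
grasp_force: 0.0
```

apply_moves([
  [[0,0,0.35,0,0,0,-0.7],[0,0,0.35,0,0,0,-0.7]],
])

```text
time_s: 6.08
position: [0.4982, -0.0818, 0.0893]
tcp_rot: [[0.927, 0.374, -0.0], [0.374, -0.927, 0.0], [-0.0, -0.0, -1.0]]
force: [0.1, -0.5, -0.1]
opening: 0.147
grasp_force: 0.0
```

```bash
python3 -c "
from h import *
go([.4982,-.0818,.1],22)
s=bot.read_state();print(s['force'],s['moment'],s['opening']*87,s['grasp_force'])"
```

```text
cm [ 0.   -0.   -1.07] xang 22.0 rz(+cw) -0.0 j6 46.0 t 6.075
[ 0.0732462  -0.47020798 -0.08000927] [-0.02015482 -0.02502252 -0.02385305] 12.782957465182207 0.0
```

apply_moves([
  [[0,0,0,0,0,0,-0.5],[0,0,0,0,0,0,-0.4],[0,0,-5,0,0,0,-0.4],[0,0,-11,0,0,0,-0.4],[0,0,-11,0,0,0,-0.4]],
])

```text
time_s: 6.7
position: [0.5016, -0.083, 0.2041]
tcp_rot: [[0.927, 0.375, 0.011], [0.375, -0.927, -0.004], [0.008, 0.008, -1.0]]
force: [0.0, 0.4, -0.2]
opening: 0.298
grasp_force: 0.0
```

```bash
python3 -c "
from h import *
look('s3',8,(290,165,385,235)); print(pix([.4982,-.0818,.112]),pix([.4982,-.0818,.12]))"
```

```text
[334.2 214.1] [334.2 212.1]
```

View pics/s3.png

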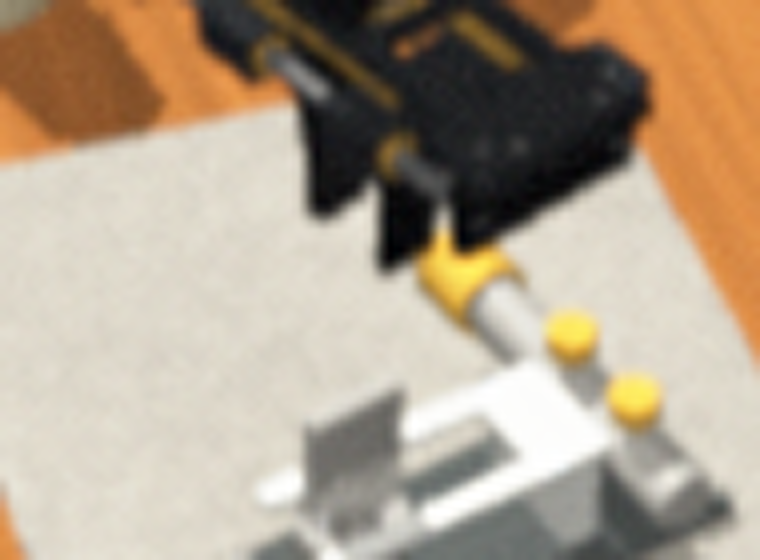

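The wing's top front edge runs from zoomed (308,428) to (402,388), i.e. pixels (328.5,218.5) to (340.3,213.5). That is about 2.7 px lower than before, so the screw has dropped.

```bash
python3 -c "
from h import *
a,b=ray('side',328.5,218.5,.112),ray('side',340.25,213.5,.112);print(a,b,np.degrees(np.arctan2(*(b-a)[1::-1])))
go([.4982,-.0818,.2],22)"
```

```text
[ 0.47751632 -0.0935352   0.112     ] [ 0.51545213 -0.08464915  0.112     ] 13.183237758385069
cm [-0.12 -0.1   0.18] xang 22.0 rz(+cw) -0.0 j6 46.0 t 6.75
```

apply_moves([
  [[0,0,0,0,0,-10,-0.4],[0,0,0,0,0,-20,-0.4],[0,0,0,0,0,-30,-0.4],[0,0,0,0,0,-40,-0.4],[0,0,0,0,0,-50,-0.4],[0,0,0,0,0,-60,-0.4],[0,0,0,0,0,-70,-0.4],[0,0,0,0,0,-80,-0.4],[0,0,0,0,0,-90,-0.4],[0,0,0,0,0,-100,-0.4],[0,0,0,0,0,-110,-0.4],[0,0,0,0,0,-120,-0.4],[0,0,0,0,0,-130,-0.4],[0,0,0,0,0,-140,-0.4],[0,0,0,0,0,-150,-0.4],[0,0,0,0,0,-160,-0.4],[0,0,0,0,0,-168,-0.4],[0,0,0,0,0,-171,-0.4],[0,0,0,0,0,-171,-0.4]],
])

```text
time_s: 9.12
position: [0.4973, -0.0814, 0.1981]
tcp_rot: [[-0.975, -0.224, -0.003], [-0.224, 0.975, 0.001], [0.003, 0.002, -1.0]]
force: [0.4, -0.5, -0.6]
opening: 0.3
grasp_force: 0.0
```

```bash
python3 -c "
from h import *
go([.4982,-.0818,.093],-167)"
```

```text
cm [-0.11 -0.08 10.51] xang -167.0 rz(+cw) -0.0 j6 -125.0 t 9.125
```

apply_moves([
  [[0,0,5,0,0,0,-0.4],[0,0,9,0,0,0,-0.4],[0,0,10.5,0,0,0,-0.4],[0,0,10.5,0,0,0,-0.7],[0,0,10.5,0,0,0,-0.7],[0,0,10.5,0,0,0,-0.7]],
])

```text
time_s: 9.88
position: [0.4992, -0.082, 0.0958]
tcp_rot: [[-0.974, -0.225, 0.003], [-0.225, 0.974, -0.001], [-0.002, -0.001, -1.0]]
force: [0.4, 1.2, -0.2]
opening: 0.158
grasp_force: 0.5
```

```bash
python3 -c "
from h import *
go([.4982,-.0818,.093],-167)"
```

```text
cm [0.09 0.04 0.28] xang -167.0 rz(+cw) -0.0 j6 -125.0 t 9.875
```

apply_moves([
  [[0.08,0.03,0.1,0,0,5,-0.7],[0.08,0.03,0.2,0,0,15,-0.7],[0.08,0.03,0.3,0,0,25,-0.7],[0.08,0.03,0.3,0,0,35,-0.7],[0.08,0.03,0.3,0,0,45,-0.7],[0.08,0.03,0.3,0,0,55,-0.7],[0.08,0.03,0.3,0,0,65,-0.7],[0.08,0.03,0.3,0,0,75,-0.7],[0.08,0.03,0.3,0,0,85,-0.7],[0.08,0.03,0.3,0,0,95,-0.7],[0.08,0.03,0.3,0,0,105,-0.7],[0.08,0.03,0.3,0,0,115,-0.7],[0.08,0.03,0.3,0,0,125,-0.7],[0.08,0.03,0.3,0,0,135,-0.7],[0.08,0.03,0.3,0,0,145,-0.7],[0.08,0.03,0.3,0,0,150,-0.7],[0.08,0.03,0.3,0,0,150,-0.7]],
])

```text
time_s: 12.0
position: [0.4977, -0.0817, 0.0923]
tcp_rot: [[0.731, 0.683, 0.001], [0.683, -0.731, -0.0], [0.001, 0.001, -1.0]]
force: [-0.5, 1.1, -0.7]
opening: 0.151
grasp_force: 0.3
```

```bash
python3 -c "
from h import *
go([.4982,-.0818,.092],43)
s=bot.read_state();print(s['force'],s['moment'],s['opening']*87,s['grasp_force'])"
```

```text
cm [0.03 0.04 0.03] xang 43.1 rz(+cw) 0.1 j6 24.9 t 12.0
[-0.54667808  1.11512272 -0.68942836] [ 0.09739615  0.03048665 -0.01144857] 13.179535994330369 0.3131101078338361
```

apply_moves([
  [[0,0,0,0,0,10,-0.7],[0,0,0.1,0,0,20,-0.7],[0,0,0.2,0,0,30,-0.7],[0,0,0.2,0,0,40,-0.7],[0,0,0.2,0,0,50,-0.7],[0,0,0.2,0,0,60,-0.7],[0,0,0.2,0,0,70,-0.7],[0,0,0.2,0,0,80,-0.7],[0,0,0.2,0,0,90,-0.7],[0,0,0.2,0,0,100,-0.7],[0,0,0.2,0,0,110,-0.7],[0,0,0.2,0,0,120,-0.7],[0,0,0.2,0,0,130,-0.7],[0,0,0.2,0,0,130,-0.7],[0,0,0.2,0,0,130,-0.5],[0,0,0.2,0,0,130,-0.4],[0,0,-5,0,0,130,-0.4],[0,0,-10.5,0,0,130,-0.4],[0,0,-10.5,0,0,130,-0.4]],
])

```text
time_s: 14.38
position: [0.5005, -0.0828, 0.2006]
tcp_rot: [[0.054, -0.999, 0.01], [-0.999, -0.054, -0.004], [0.004, -0.009, -1.0]]
force: [0.8, 0.1, -0.4]
opening: 0.297
grasp_force: 0.0
```

```bash
python3 -c "
from h import *
look('s4',8,(290,165,385,235)); go([.4982,-.0818,.2],-87)
for z in(.106,.112): print(pix([.4982,-.0818,z]))"
```

```text
cm [-0.04  0.04 -0.16] xang -86.9 rz(+cw) 0.1 j6 154.9 t 14.425
[334.1 215.6]
[334.2 214.1]
```

View pics/s4.png

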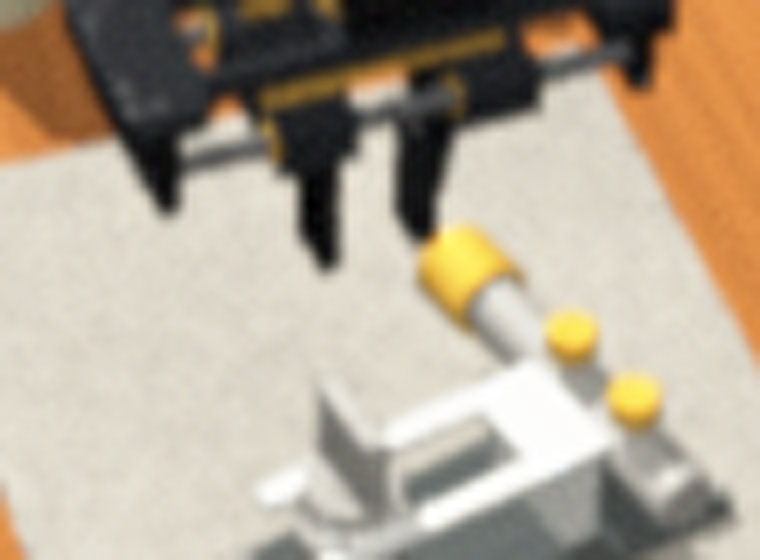

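The wing's top strip is centred at zoomed (353,411), i.e. pixel row 216.4, which is about 13 mm lower than at the start. The yaw is about -78°, so the thread has engaged and the wing follows as expected. I'll regrip half a turn back.

apply_moves([
  [[0,0,0,0,0,-10,-0.4],[0,0,0,0,0,-20,-0.4],[0,0,0,0,0,-30,-0.4],[0,0,0,0,0,-40,-0.4],[0,0,0,0,0,-50,-0.4],[0,0,0,0,0,-60,-0.4],[0,0,0,0,0,-70,-0.4],[0,0,0,0,0,-80,-0.4],[0,0,0,0,0,-90,-0.4],[0,0,0,0,0,-100,-0.4],[0,0,0,0,0,-110,-0.4],[0,0,0,0,0,-120,-0.4],[0,0,0,0,0,-130,-0.4],[0,0,0,0,0,-140,-0.4],[0,0,0,0,0,-150,-0.4],[0,0,0,0,0,-160,-0.4],[0,0,0,0,0,-170,-0.4],[0,0,0,0,0,-179,-0.4],[0,0,0,0,0,-179,-0.4]],
])

```text
time_s: 16.8
position: [0.4964, -0.0813, 0.195]
tcp_rot: [[-0.033, 0.999, -0.003], [0.999, 0.033, 0.001], [0.001, -0.003, -1.0]]
force: [0.1, -1.0, -0.9]
opening: 0.302
grasp_force: 0.0
```

apply_moves([
  [[0,0,0,0,0,-10,-0.4],[0,0,0,0,0,-10,-0.4],[0,0,0,0,0,-10,-0.4]],
])

```text
time_s: 17.18
position: [0.4972, -0.0816, 0.1961]
tcp_rot: [[-0.204, 0.979, -0.001], [0.979, 0.204, 0.0], [0.001, -0.001, -1.0]]
force: [0.3, 0.5, -0.6]
opening: 0.299
grasp_force: 0.0
```

```bash
python3 -c "
from h import *
go([.4982,-.0818,.089],102)"
```

```text
cm [-0.04  0.1  10.71] xang 101.8 rz(+cw) -0.2 j6 -33.8 t 17.175
```

apply_moves([
  [[0,0.05,5,0,0,0,-0.4],[0,0.05,9,0,0,0,-0.4],[0,0.05,10.6,0,0,0,-0.4],[0,0.05,10.6,0,0,0,-0.7],[0,0.05,10.6,0,0,0,-0.7],[0,0.05,10.6,0,0,0,-0.7]],
])

```text
time_s: 17.92
position: [0.4987, -0.0819, 0.0916]
tcp_rot: [[-0.207, 0.978, 0.002], [0.978, 0.207, -0.001], [-0.001, 0.002, -1.0]]
force: [-0.7, 1.0, 0.2]
opening: 0.157
grasp_force: 0.0
```

```bash
python3 -c "
from h import *
go([.4982,-.0818,.089],102)"
```

```text
cm [ 0.02 -0.05  0.26] xang 102.0 rz(+cw) -0.0 j6 -34.0 t 17.925
```

apply_moves([
  [[0,-0.05,0.1,0,0,10,-0.7],[0,-0.05,0.2,0,0,20,-0.7],[0,-0.05,0.3,0,0,30,-0.7],[0,-0.05,0.3,0,0,40,-0.7],[0,-0.05,0.3,0,0,50,-0.7],[0,-0.05,0.3,0,0,60,-0.7],[0,-0.05,0.3,0,0,70,-0.7],[0,-0.05,0.3,0,0,80,-0.7],[0,-0.05,0.3,0,0,90,-0.7],[0,-0.05,0.3,0,0,100,-0.7],[0,-0.05,0.3,0,0,104,-0.7],[0,-0.05,0.3,0,0,104,-0.7],[0,-0.05,0.3,0,0,104,-0.7],[0,-0.05,0.3,0,0,104,-0.5],[0,-0.05,0.3,0,0,104,-0.4],[0,-0.05,-5,0,0,104,-0.4],[0,-0.05,-10.7,0,0,104,-0.4],[0,-0.05,-10.7,0,0,104,-0.4]],
])

```text
time_s: 20.18
position: [0.5008, -0.0831, 0.2018]
tcp_rot: [[0.999, -0.035, 0.01], [-0.035, -0.999, -0.004], [0.011, 0.004, -1.0]]
force: [0.2, 0.1, -0.4]
opening: 0.304
grasp_force: 0.0
```

```bash
python3 -c "
from h import *
look('s5',8,(290,165,385,235)); go([.4982,-.0818,.089],-2)
for z in(.104,.112): print(pix([.4982,-.0818,z]))"
```

```text
cm [-0.13 -0.07 11.05] xang -2.0 rz(+cw) 0.0 j6 70.0 t 20.225
[334.1 216.1]
[334.2 214.1]
```

View pics/s5.png

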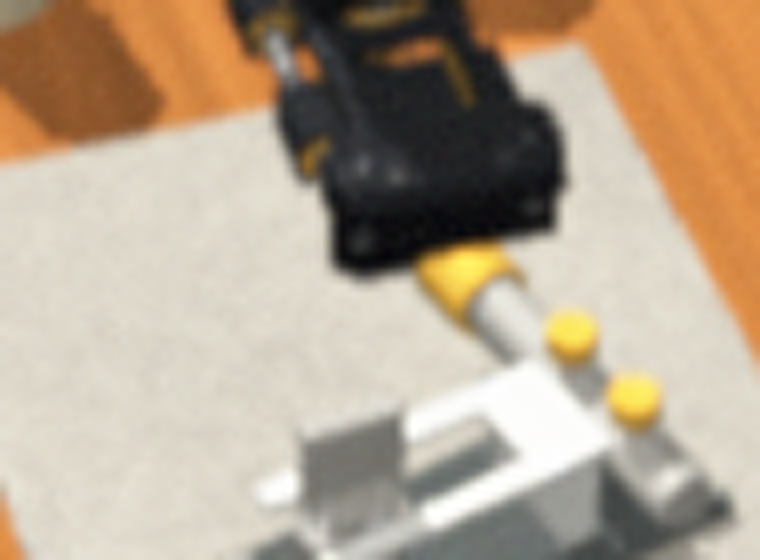

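The front top edge is now at zoomed (303,438) to (402,412). That is 2.1 px (about 8 mm) below its position after the drop, so the screw is about one turn on. Now I'll take the final grip.

apply_moves([
  [[0,0,5,0,0,0,-0.4],[0,0,9,0,0,0,-0.4],[0,0,11.0,0,0,0,-0.4],[0,0,11.0,0,0,0,-0.5],[0,0,11.0,0,0,0,-0.6],[0,0,11.0,0,0,0,-0.65],[0,0,11.0,0,0,0,-0.7],[0,0,11.0,0,0,0,-0.75],[0,0,11.0,0,0,0,-1],[0,0,11.0,0,0,0,-1],[0,0,11.0,0,0,0,-1],[0,0,11.0,0,0,0,-1],[0,0,11.0,0,0,0,-1]],
])

```text
time_s: 21.85
position: [0.4981, -0.0815, 0.0879]
tcp_rot: [[0.999, -0.036, 0.002], [-0.036, -0.999, 0.0], [0.001, -0.0, -1.0]]
force: [2.3, 3.5, 5.4]
opening: 0.111
grasp_force: 30.0
```

```bash
python3 -c "
from h import *
go([.4982,-.0818,.089],-2)
s=bot.read_state();print(s['force'],s['moment'],s['opening']*87,s['grasp_force'],s['qvel'])"
```

```text
cm [ 0.01  0.03 -0.11] xang -2.0 rz(+cw) -0.0 j6 70.0 t 21.85
[2.25192152 3.46163749 5.42063568] [ 1.00787736 -0.4335483  -0.07058462] 9.648891039672336 29.958463482325897 [ 0.09559109  0.05423361 -0.01689634  0.06275412 -0.03133773 -0.09728575]
```

Gripped at 30 N and holding still, so I'm handing in.

```bash
python3 -c "
from rig import bot
print(bot.hand_in())"
```

```text
the job is handed in; nothing more can be done
None
```

I turned the hand screw backward until it dropped into the thread (stopping about 30° or less past the drop), then forward about one full turn, give or take about 15° by my estimate. I handed the job in at about 22 s with the wing still gripped at 30 N and not moving; no verdict came back.

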